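# Drive the worn guide bush out of the drilling jig

### The arm

A 6-joint arm with a two-finger parallel gripper is mounted at the origin on the work surface. World frame = base frame: x ahead of the robot, y to its left, z up, the work surface at z = 0. Lengths are in mm, angles in rad, forces in N, time in s.
With the tool pointing down it reaches from about 275 to 750 mm from the base axis. Payload 10.2 kg.
Tool frame: the origin (TCP) lies between the finger pads; the fingertips stand 11 mm ahead of it and the grasp point (between the pads) lies 8 mm behind it; z points along the fingers, y is the line along which they close (so a half turn about z gives the same grasp; the last joint's range is limited). The gripper opens to 85 mm and grips with 20 to 120 N. Pads are 22 mm wide; open, the fingers measure 114 mm over their backs; the gripper's body (76 mm by 85 mm) begins 54 mm behind the grasp point. The pads swing forward as they close: fully open they stand 13 mm farther back than shut.
Start: joints at [0.88, 0.313, 1.498, -0, 1.331, -0.223], TCP at [236.748, 468.595, 242.294] pointing down, gripper open.
Joint ranges: [-2.94, 2.94], [-0.97, 2.17], [0.19, 2.56], [-1.23, 4.37], [0.02, 3.11], [-2.88, 2.88]. Speed limits (rad/s): [2.39, 2.39, 3.01, 3.14, 3.14, 3.14].

### API

Orientations are given as a unit quaternion [w, x, y, z].
In Python, from rig import sense, eyes, finish_job gives the robot as it stands.
- The arm moves only by the shell command python3 -m jog 'ROWS' [FORCE]. ROWS is JSON, a list of rows, each a list of 7 numbers: the shift along the tool's x, y, z in m, then the turn, a rotation vector about the tool's x, y, z in rad, then the finger opening in m, from 0 to 0.0854. In form: [[dx, dy, dz, rx, ry, rz, gripper], ...]. A call has 1 to 5 rows; each row shifts and turns the commanded pose from where the row before left it, along the tool's axes as they then stand; what a row does not reach is not made up. A row lasts 1/10 s, in which the tool goes at most 50 mm and 8.59 degrees, less where a joint would pass 70% of its speed; a pose out of reach is approached as far as the arm can. A call is refused whole if a number of a shift passes 0.05 or a number of a turn 0.15, either way. A call with a gripper value outside its range is refused whole. The fingers move at their own pace and stop on an object; FORCE is the grip in N (left out, the last holds). Time passes only in rows, so rows that do not move let the fingers close. It gives the time, the measured TCP pose, the force, the opening and the grip force at its end, in the units of the state.
- sense(): the state, without advancing time (a new reading comes with each control period).
- eyes.capture(name): name is "scene" or "top" or "wrist"; returns the picture (420x560x3 uint8, red, green, blue); there is no depth.
- eyes.calibration(name): a dict with "fx", "fy", "cx", "cy" (pixels), "cam_to_world" (4x4, takes a point from camera to world coordinates); the wrist camera has in their place "mount" (4x4, takes a point from camera to tool coordinates, whose origin is the TCP and whose axes are the flange's). Camera axes: x right, y down, z forward; pixel columns grow to the right and rows downward; lengths in mm; the calibration is good to about 2 mm. A picture is of the moment at which its call begins: read the wrist's pose just before it. calibration takes no time and is no camera call.
- finish_job(): hands the job in; it is judged then, once.
The state is a dict: "time_s": time; "joints": joint angles; "dq": joint speeds; "tau": joint torques, N m; "eef_pos": TCP position; "ee_rot": TCP orientation; "force": force on the tool from outside, world axes, zero at the start; "wrist_torque": the same for the moment, N m; "grip_width": opening from 0.0 (shut) to 1.0 (fully open); "grip_force": force on a finger pad.
Only numpy, scipy, OpenCV 4.12 (cv2) and the standard library are available. Lean on these libraries where they do the work, as an engineer would, in place of code of your own. Each camera call takes 0.05 s, during which the arm holds its last target. There are 200 camera calls.

### The job

Take the drift out of its wooden holder and, through the hole in the blue top of the drilling jig, push the red worn guide bush down out of its bore until it comes free and drops into the tray underneath; go in gently, push with no more than about 20 N, and do not ram the drift against the jig. Then stand the drift back in its holder, fully down, and let go. Leave the steel-grey bush where it sits in the jig, and the other things on the bench where they are.

Things in the scene. Friction and masses are not known exactly. Their poses are not given: they have to be found in the camera images.
- jig: Fixed press-out stand. Origin on the bench under its centre, z up, y along the jig. Green tray (100 x 160 mm, walls 20 mm high, 4 mm floor) with a leg and post at each y end; on the posts the jig block (40 x 140 x 32 mm, aluminium, blue top) is clamped at a height that differs each time and is NOT given: underside 65 to 83, top 97 to 115 mm above the bench. Two upright bores at y = -30, +30 mm.
- bore_a (a point): Point on the tray floor straight below the bore at y = -30 mm. Top 6 mm of the block: a 15 mm hole, 1.5 mm chamfer; below that the bore is 20 mm wide, 26 mm long, open below. Sprung grips clamp the bush: pushing it down takes 8 to 17 N (differs per run, easing near the end) until its top is about 1 mm above the block's underside, that is 31 mm below the block's top; then the force vanishes and it drops.
- bore_b (a point): Point on the tray floor straight below the other bore, at y = +30 mm; both bores are alike.
- red_bush: Worn bush, red, about 40 g: body 18 mm diameter, 26 mm long, on a head 26 mm diameter, 12 mm thick at its lower end (a 5 mm dark hole shows in its top; the drift is wider). Origin: centre of the head's underside, at first 53 mm above the bench, so its top is at 91 mm, 6 to 24 mm below the block's top; z up along its axis, within 1 mm of the bore axis. In either bore.
- steel_bush: The sound bush, steel-grey, same shape and origin as the red one, in the other bore. To be left there.
- drift: Drift: steel shank 13 mm diameter, 34 mm long, under a brass handle 22 mm diameter, 70 mm long; about 160 g. The step between is its collar. Origin: centre of the lower tip, z up. Starts upright in the holder, tip 11 mm and handle 45 to 115 mm above the bench. Over a bore the collar meets the block's top when the tip is 34 mm below it, 3 mm after the bush is free: stop before, or touch gently.
- holder: Dark wooden block fixed to the bench, 75 x 75 x 45 mm, origin at the centre of its underside, z up. One upright blind hole in its middle, 19 mm wide, 40 mm deep, 2 mm chamfer; the drift's collar rests on its top face.
- offcut: Bystander: light-wood offcut; to be left alone.
- edging_roll: Bystander: roll of edging; to be left alone.
- glue: Bystander: glue bottle; to be left alone.
- hammer: Bystander: hammer; to be left alone.
- screwdriver: Bystander: screwdriver; to be left alone.
- sanding_block: Bystander: sanding block; to be left alone.

How it is judged:
By the outcome, as a careful person would: the job done as asked, in the order asked, and still so for the second after the job is handed in, with the robot touching nothing.
It also fails if it takes over 64 s, if anything falls off the work surface, if the arm or the gripper's body presses on something with over 40 N, if the wrist force passes 120 N, or if a joint passes its speed limit or range.

## Working session

There is one attempt and no reset: what is moved stays moved. The work goes in short steps, Python scripts to look and compute and a shell command to move; the robot and the scene stay as the last step left them, time stands still between calls to the robot, and variables do not carry over. Pictures are saved under pics/ and viewed, at most 10 in all, crops included, and the job is handed in when it is done.

```bash
mkdir -p pics; python3 - <<'E'
from rig import sense, eyes
import cv2,numpy as np
s=sense(); print(s)
for n in("scene","top"):
    im=eyes.capture(n); cv2.imwrite(f"pics/{n}0.png",im[:,:,::-1]); c=eyes.calibration(n); print(n,c)
im=eyes.capture("wrist"); cv2.imwrite("pics/wrist0.png",im[:,:,::-1]); print(eyes.calibration("wrist"))
E
```

```text
{'time_s': 0.0, 'joints': array([ 8.79623162e-01,  3.13491180e-01,  1.49841897e+00, -1.19044656e-05,
        1.33101169e+00, -2.23379892e-01]), 'dq': array([ 0.00085018, -0.00088661,  0.00111981,  0.00026537, -0.00150354,
       -0.00025855]), 'tau': array([ 1.52182333e-04, -4.12252772e+01, -2.59751880e+01, -1.68426350e-04,
        3.95067211e-03,  1.95591878e-05]), 'eef_pos': array([236.58011584, 468.40664122, 241.72081713]), 'ee_rot': array([-2.88233576e-04,  2.31768377e-01,  9.72770773e-01, -5.98861386e-04]), 'force': array([-1.00604939, -0.62220463,  0.17169037]), 'wrist_torque': array([ 0.0144695 ,  0.00936122, -0.01025489]), 'grip_force': 0.0, 'grip_width': 0.9997524722564657}
scene {'fx': 430.73097273711164, 'fy': 430.73097273711164, 'cx': 282.9877247233842, 'cy': 208.91854970642694, 'cam_to_world': array([[-5.17145398e-01,  4.39633998e-01, -7.34358622e-01,
         1.41796237e+03],
       [ 8.55701310e-01,  2.47199483e-01, -4.54607174e-01,
         5.60635810e+02],
       [-1.83276976e-02, -8.63489643e-01, -5.04033463e-01,
         6.75930244e+02],
       [ 0.00000000e+00,  0
[... 277 characters left out ...]
.99998024e-01,  1.03232483e-03,  1.69915672e-03,
         1.74007387e+01],
       [-1.84270763e-03, -1.60354787e-01, -9.87057722e-01,
         1.43402570e+03],
       [ 0.00000000e+00,  0.00000000e+00,  0.00000000e+00,
         1.00000000e+00]])}
{'fx': 363.0356806480596, 'fy': 363.0356806480596, 'cx': 283.46032630047756, 'cy': 209.71770911318393, 'mount': array([[ 1.01423152e-03, -9.58166379e-01, -2.86209995e-01,
         7.23768583e+01],
       [ 9.99999469e-01,  1.02440574e-03,  1.14181352e-04,
         1.15930427e+00],
       [ 1.83790428e-04, -2.86209959e-01,  9.58166909e-01,
        -1.31683600e+02],
       [ 0.00000000e+00,  0.00000000e+00,  0.00000000e+00,
         1.00000000e+00]])}
```

View pics/top0.png

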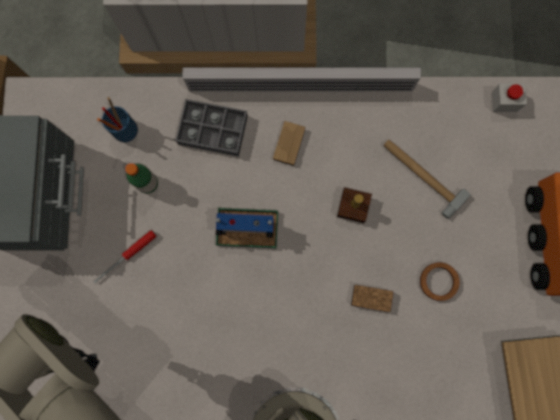

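View pics/scene0.png

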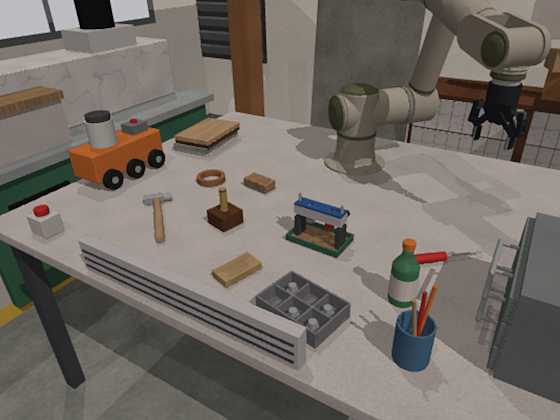

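The top view shows the jig's blue top near (247,221) and the holder at (354,205) with the brass handle at (359,199). In the scene view the red bush sits under the jig's right end, near (330,225), which is the +y side. Next I'll turn these into coordinates.

```bash
cat > h.py <<'E'
from rig import sense, eyes
import cv2,numpy as np
from scipy.spatial.transform import Rotation as R
def tool():
    s=sense(); q=s['ee_rot']; T=np.eye(4); T[:3,:3]=R.from_quat([q[1],q[2],q[3],q[0]]).as_matrix(); T[:3,3]=s['eef_pos']; return T
def cam(n,T=None):
    c=eyes.calibration(n); return c, (c['cam_to_world'] if n!='wrist' else T@c['mount'])
def ray(n,uv,T=None):
    c,M=cam(n,T); d=M[:3,:3]@np.array([(uv[0]-c['cx'])/c['fx'],(uv[1]-c['cy'])/c['fy'],1]); return M[:3,3],d/np.linalg.norm(d)
def onz(n,uv,z,T=None):
    o,d=ray(n,uv,T); return o+d*(z-o[2])/d[2]
def tri(rays):
    A=sum(np.eye(3)-np.outer(d,d) for o,d in rays); b=sum((np.eye(3)-np.outer(d,d))@o for o,d in rays); return np.linalg.solve(A,b)
def proj(n,p,T=None):
    c,M=cam(n,T); q=np.linalg.inv(M)@np.append(p,1); return c['fx']*q[0]/q[2]+c['cx'],c['fy']*q[1]/q[2]+c['cy']
def blobs(im,lo,hi,amin=15,box=None):
    m=cv2.inRange(cv2.cvtColor(im,cv2.COLOR_RGB2HSV),np.array(lo),np.array(hi))
    if box: k=np.zeros_like(m); k[box[1]:box[3],box[0]:box[2]]=255; m&=k
    cs=cv2.findContours(m,cv2.RETR_EXTERNAL,cv2.CHAIN_APPROX_NONE)[0]
    return sorted([c for c in cs if cv2.contourArea(c)>amin],key=cv2.contourArea,reverse=True)
E
python3 - <<'E'
from h import *
t=cv2.imread('pics/top0.png')[:,:,::-1].copy(); s=cv2.imread('pics/scene0.png')[:,:,::-1].copy()
for nm,im,box in(('top',t,(205,195,290,260)),('scene',s,(280,180,365,260))):
    for c in blobs(im,(105,120,60),(125,255,255),30,box)[:2]:
        r=cv2.minAreaRect(c); print(nm,'blue',r, [onz(nm,p,106).round() for p in cv2.boxPoints(r)])
for c in blobs(s,(0,150,80),(8,255,255),5,(280,180,365,260))[:2]: print('red',cv2.boundingRect(c),onz('scene',cv2.minAreaRect(c)[0],65))
for c in blobs(t,(15,120,80),(30,255,255),5,(330,180,380,225))[:2]: print('brass',cv2.minAreaRect(c))
for c in blobs(t,(0,60,10),(20,255,110),50,(330,180,380,230))[:2]:
    r=cv2.minAreaRect(c);print('holder',r,onz('top',r[0],45),[onz('top',p,45).round() for p in cv2.boxPoints(r)])
print(onz('top',(359,199),115))
cv2.imwrite('pics/crop.png',cv2.resize(np.hstack([t[180:270,200:390],s[170:260,200:390]])[:,:,::-1],None,fx=2.1,fy=2.1,interpolation=cv2.INTER_CUBIC))
E
```

```text
top blue ((244.66290283203125, 222.09010314941406), (55.20209503173828, 16.027759552001953), 2.385944128036499) [array([513., 190., 106.]), array([553., 189., 106.]), array([547.,  53., 106.]), array([507.,  54., 106.])]
scene blue ((320.7110595703125, 207.46331787109375), (52.39310073852539, 9.099350929260254), 16.699243545532227) [array([552.,  60., 106.]), array([506.,  42., 106.]), array([514., 196., 106.]), array([556., 208., 106.])]
red (325, 224, 9, 5) [547.4716748  162.57207062  65.        ]
brass ((358.5, 198.0), (8.0, 9.0), 90.0)
holder ((354.4117736816406, 204.8529510498047), (29.83188247680664, 30.55948829650879), 14.03624439239502) [ 584.31032338 -157.07245615   45.        ] [array([ 555., -110.,   45.]), array([ 633., -130.,   45.]), array([ 614., -205.,   45.]), array([ 536., -184.,   45.])]
[ 585.75394941 -159.87142897  115.        ]
```

View pics/crop.png

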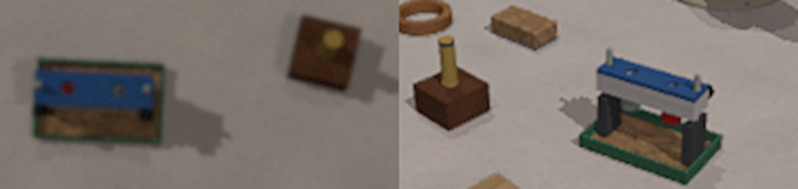

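Red shows through the left hole at (67,87) of the crop, so the red bush is in the +y bore, near (531,151). The drift is at about (585,-159). I'll square the tool to the world axes and look at the jig from above on the way.

```bash
python3 -m jog '[[0,0,0,0,0,-0.149,0.0854],[0,0,0,0,0,-0.149,0.0854],[0,0,0,0,0,-0.149,0.0854],[0,0,0,0,0,-0.021,0.0854]]'
python3 -m jog '[[-0.032,-0.036,0,0,0,0,0.0854],[-0.032,-0.036,0,0,0,0,0.0854],[-0.032,-0.036,0,0,0,0,0.0854],[-0.032,-0.036,0,0,0,0,0.0854],[-0.032,-0.036,0,0,0,0,0.0854]]'
python3 -m jog '[[-0.032,-0.036,0,0,0,0,0.0854],[-0.032,-0.036,0,0,0,0,0.0854],[-0.032,-0.036,0,0,0,0,0.0854],[-0.032,-0.036,0,0,0,0,0.0854],[0,0,0,0,0,0,0.0854]]'
python3 - <<'E'
from h import *
T=tool(); im=eyes.capture('wrist'); np.save('T1.npy',T); cv2.imwrite('pics/w1.png',im[:,:,::-1]); print(T.round(3), sense()['joints'])
E
```

```text
time_s: 0.55
eef_pos: [236.7, 468.5, 242.1]
ee_rot: [-0.0, -0.001, 1.0, -0.0]
force: [0.4, 0.1, 0.3]
grip_width: 0.999
grip_force: 0.0
time_s: 1.05
eef_pos: [397.7, 287.0, 242.4]
ee_rot: [0.0, 0.002, 1.0, 0.0]
force: [0.5, 1.0, -0.1]
grip_width: 0.999
grip_force: 0.0
time_s: 1.55
eef_pos: [527.4, 140.6, 241.5]
ee_rot: [-0.0, 0.004, 1.0, -0.0]
force: [0.4, 0.3, -0.3]
grip_width: 1.001
grip_force: 0.0
[[-1.00000e+00  9.00000e-03 -0.00000e+00  5.27430e+02]
 [ 9.00000e-03  1.00000e+00 -1.00000e-03  1.40582e+02]
 [ 0.00000e+00 -1.00000e-03 -1.00000e+00  2.41526e+02]
 [ 0.00000e+00  0.00000e+00  0.00000e+00  1.00000e+00]] [ 4.99552190e-02  3.57802088e-01  1.43745444e+00 -5.91676403e-05
  1.34731484e+00 -1.51435013e+00]
```

View pics/w1.png

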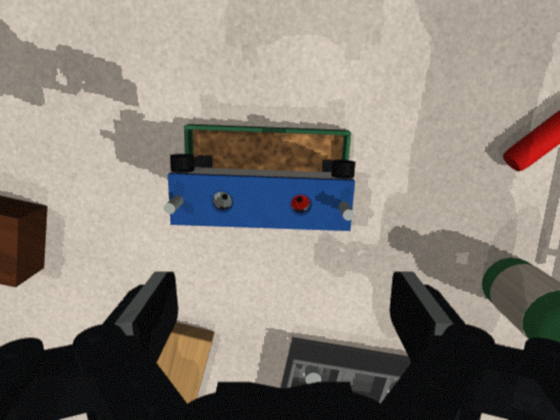

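The wrist view shows the jig's blue top with the steel hole at (223,200) and the red hole at (301,203), plus end pins at (172,205) and (347,213). Next I'll measure the holes and get the block height from the known 140 mm length and 60 mm hole spacing.

```bash
cat > jig.py <<'E'
from h import *
def holes(im,T,ver=True):
    b=blobs(im,(100,120,40),(130,255,255),2000)[0]
    m=np.zeros(im.shape[:2],np.uint8); cv2.drawContours(m,[cv2.convexHull(b)],-1,255,-1)
    blue=cv2.inRange(cv2.cvtColor(im,cv2.COLOR_RGB2HSV),np.array((100,120,20)),np.array((130,255,255)))
    q=cv2.boxPoints(cv2.minAreaRect(b)); 
    h=cv2.morphologyEx(m&~blue,cv2.MORPH_OPEN,np.ones((3,3)))
    cs=[c for c in cv2.findContours(h,cv2.RETR_EXTERNAL,cv2.CHAIN_APPROX_NONE)[0] if 150<cv2.contourArea(c)<900]
    E=[cv2.fitEllipse(c) for c in cs if len(c)>=5]
    return cv2.minAreaRect(b),q,E
if __name__=='__main__':
    im=cv2.imread('pics/w1.png')[:,:,::-1].copy(); T=np.load('T1.npy')
    r,q,E=holes(im,T); print(r,q.round(1))
    for e in E: print(np.round(np.hstack([e[0],e[1]]),1),onz('wrist',e[0],105,T).round(1))
    for z in (97,103,106,109,115):
        P=[onz('wrist',e[0],z,T) for e in E]; Q=[onz('wrist',p,z,T) for p in q]
        print(z,[round(np.linalg.norm(P[i]-P[j]),1) for i in range(len(P)) for j in range(i)],[round(np.linalg.norm(Q[i]-Q[i-1]),1) for i in range(4)],np.mean(Q,0).round(1))
E
python3 jig.py
```

```text
((259.877197265625, 201.2500762939453), (185.48233032226562, 51.28422164916992), 2.009553909301758) [[166.3 223.6]
 [168.1 172.4]
 [353.5 178.9]
 [351.7 230.1]]
[345.4 210.5  10.5  20.1] [536.5 189.  105. ]
[300.  202.5  16.4  19. ] [529.9 153.9 105. ]
[221.9 200.1  16.3  18.8] [527.6  94.2 105. ]
97 [np.float64(36.7), np.float64(98.0), np.float64(61.6)] [np.float64(149.3), np.float64(42.0), np.float64(143.2), np.float64(42.1)] [531.3 122.8  97. ]
103 [np.float64(35.9), np.float64(95.9), np.float64(60.2)] [np.float64(146.1), np.float64(41.1), np.float64(140.1), np.float64(41.2)] [529.7 123.2 103. ]
106 [np.float64(35.5), np.float64(94.8), np.float64(59.5)] [np.float64(144.4), np.float64(40.7), np.float64(138.5), np.float64(40.8)] [528.9 123.5 106. ]
109 [np.float64(35.1), np.float64(93.8), np.float64(58.9)] [np.float64(142.8), np.float64(40.2), np.float64(137.0), np.float64(40.3)] [528.  123.7 109. ]
115 [np.float64(34.3), np.float64(91.6), np.float64(57.5)] [np.float64(139.6), np.float64(39.3), np.float64(133.9), np.float64(39.4)] [526.4 124.1 115. ]
```

The block top is at about 104 mm: the 60 mm spacing and the 140 mm length agree. The red bore is at about (530,154). Now to the drift.

```bash
python3 -m jog '[[-0.008,-0.043,0,0,0,0,0.0854],[-0.008,-0.043,0,0,0,0,0.0854],[-0.008,-0.043,0,0,0,0,0.0854],[-0.008,-0.043,0,0,0,0,0.0854],[-0.008,-0.043,0,0,0,0,0.0854]]'
python3 -m jog '[[-0.008,-0.043,0,0,0,0,0.0854],[-0.008,-0.043,0,0,0,0,0.0854],[0,0,0,0,0,0,0.0854],[0,0,0,0,0,0,0.0854]]'
python3 - <<'E'
from h import *
T=tool(); im=eyes.capture('wrist'); np.save('T2.npy',T); cv2.imwrite('pics/w2.png',im[:,:,::-1]); print(T.round(3))
for c in blobs(im,(15,100,40),(32,255,255),100)[:3]:
    print(cv2.boundingRect(c),cv2.minAreaRect(c))
print(proj('wrist',(585,-159,115),T),proj('wrist',(585,-159,45),T))
E
```

```text
time_s: 2.1
eef_pos: [564.6, -70.7, 242.5]
ee_rot: [0.0, 0.0, 1.0, 0.0]
force: [1.3, 1.3, -0.4]
grip_width: 1.002
grip_force: 0.0
time_s: 2.5
eef_pos: [580.7, -155.6, 242.0]
ee_rot: [-0.0, 0.001, 1.0, 0.0]
force: [0.5, 0.2, -0.2]
grip_width: 1.003
grip_force: 0.0
[[-1.00000e+00  2.00000e-03 -1.00000e-03  5.80719e+02]
 [ 2.00000e-03  1.00000e+00  1.00000e-03 -1.55649e+02]
 [ 1.00000e-03  1.00000e-03 -1.00000e+00  2.42002e+02]
 [ 0.00000e+00  0.00000e+00  0.00000e+00  1.00000e+00]]
(17, 193, 132, 99) ((82.4985580444336, 241.8656005859375), (148.37852478027344, 24.56847381591797), 36.25383758544922)
(502, 72, 58, 27) ((530.5, 84.99999237060547), (56.99999237060547, 25.999996185302734), -0.0)
(489, 140, 71, 29) ((525.0675659179688, 157.5946044921875), (70.36276245117188, 24.49544906616211), 9.462322235107422)
(np.float64(277.6760672457268), np.float64(208.45946240505958)) (np.float64(278.7787231576861), np.float64(187.16554789667356))
```

View pics/w2.png

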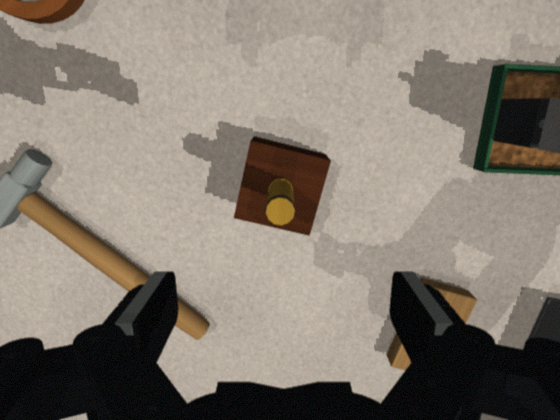

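The drift's top disc is at about (280,211), within 3 px of my prediction. The hammer and offcut are clear of the descent. I'll fix the disc centre.

```bash
python3 - <<'E'
from h import *
im=cv2.imread('pics/w2.png')[:,:,::-1].copy(); T=np.load('T2.npy')
for vmin in (120,140,160):
    for c in blobs(im,(12,100,vmin),(35,255,255),100,(255,170,310,235))[:1]:
        (x,y),r=cv2.minEnclosingCircle(c); print(vmin,x,y,r,cv2.boundingRect(c),onz('wrist',(x,y),115,T).round(1))
c=blobs(im,(0,80,10),(14,255,120),1500,(225,130,335,240))[0]; r=cv2.minAreaRect(c); print(r,onz('wrist',r[0],45,T).round(1))
E
```

```text
120 279.941162109375 211.58824157714844 14.14836597442627 (266, 198, 29, 27) [ 587.4 -157.3  115. ]
140 279.65899658203125 211.07322692871094 13.69050121307373 (266, 198, 28, 27) [ 587.  -157.5  115. ]
160 279.5 211.0 12.659089088439941 (267, 199, 26, 25) [ 587.  -157.7  115. ]
((281.0588073730469, 186.26470947265625), (82.21957397460938, 83.43225860595703), 14.03624439239502) [ 584.1 -156.9   45. ]
```

```bash
python3 -m jog '[[-0.006,-0.002,0.02,0,0,0,0.0854],[0,0,0.04,0,0,0,0.0854],[0,0,0.035,0,0,0,0.0854],[0,0,0.03,0,0,0,0.06],[0,0,0.02,0,0,0,0.06]]' 80
python3 -m jog '[[0,0,0.013,0,0,0,0.05],[0,0,0,0,0,0,0.05],[0,0,0,0,0,0,0.03]]'
python3 -m jog '[[0,0,0,0,0,0,0.02],[0,0,0,0,0,0,0.01],[0,0,0,0,0,0,0.01],[0,0,0,0,0,0,0.01],[0,0,0,0,0,0,0.01]]' 80
```

```text
time_s: 3.05
eef_pos: [586.2, -155.8, 95.4]
ee_rot: [-0.001, -0.001, 1.0, 0.001]
force: [-1.0, -0.9, 0.3]
grip_width: 0.705
grip_force: 0.0
time_s: 3.35
eef_pos: [587.4, -157.8, 85.4]
ee_rot: [0.001, -0.0, 1.0, -0.0]
force: [0.1, -0.3, 0.5]
grip_width: 0.43
grip_force: 0.0
time_s: 3.85
eef_pos: [587.5, -158.4, 85.9]
ee_rot: [0.001, -0.0, 1.0, -0.0]
force: [-0.3, 1.2, 5.8]
grip_width: 0.239
grip_force: 77.9
```

```bash
python3 -m jog '[[0,0,-0.01,0,0,0,0.01],[0,0,-0.02,0,0,0,0.01],[0,0,-0.03,0,0,0,0.01],[0,0,-0.03,0,0,0,0.01],[0,0,-0.03,0,0,0,0.01]]'
python3 -m jog '[[0,0,-0.02,0,0,0,0.01],[0,0,0,0,0,0,0.01],[0,0,0,0,0,0,0.01]]'
python3 - <<'E'
from h import *
for n in ("wrist","scene"):
    T=tool(); im=eyes.capture(n); cv2.imwrite(f'pics/{n}3.png',im[:,:,::-1]); np.save('T3.npy',T)
p=T[:3,3]; print(p); a=cv2.imread('pics/wrist3.png')[210:420,140:430]
u=proj('scene',p-[0,0,40]); b=cv2.imread('pics/scene3.png'); x,y=int(u[0]),int(u[1]); print(x,y)
b=cv2.resize(b[y-70:y+70,x-80:x+80],(480,420)); a=cv2.resize(a,(300,217)); 
c=np.zeros((420,780,3),np.uint8); c[:,:480]=b; c[:217,480:]=a; cv2.imwrite('pics/c3.png',c)
E
```

```text
time_s: 4.35
eef_pos: [586.6, -158.3, 206.1]
ee_rot: [0.0, -0.0, 1.0, -0.0]
force: [-0.2, -0.6, -2.2]
grip_width: 0.237
grip_force: 78.2
time_s: 4.65
eef_pos: [586.6, -158.2, 223.7]
ee_rot: [-0.0, -0.0, 1.0, 0.0]
force: [0.5, 0.5, -2.4]
grip_width: 0.238
grip_force: 78.2
[ 586.33554896 -158.13468442  222.92613817]
219 166
```

View pics/c3.png

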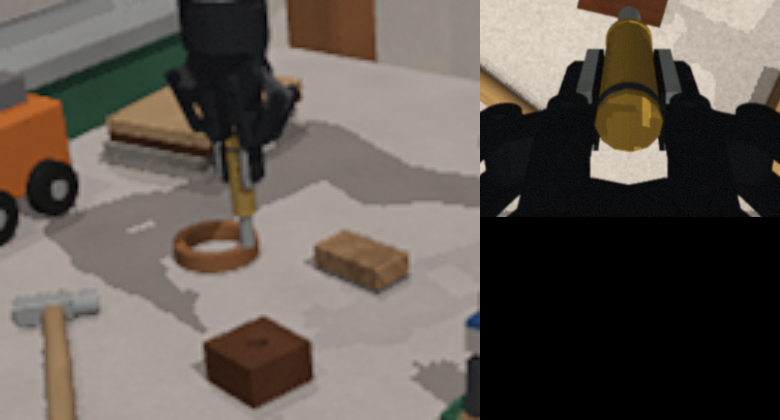

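The drift is held and the holder is empty. In the scene crop the drift appears to lean, which may only be perspective, so I'll compare its axis with the projected vertical and find the tip in tool axes.

```bash
python3 - <<'E'
from h import *
T=np.load('T3.npy'); w=cv2.imread('pics/wrist3.png')[:,:,::-1].copy(); s=cv2.imread('pics/scene3.png')[:,:,::-1].copy()
P=lambda x,y,z:(T@[x,y,z,1])[:3]
for n in('wrist','scene'):
    print(n,[np.round(proj(n,P(0,0,z),T),1) for z in(-29,5,41,75)])
sg=blobs(s,(12,100,60),(35,255,255),10,(205,130,245,185)); print('scene brass',[ (cv2.boundingRect(c),np.round(cv2.fitLine(c,cv2.DIST_L2,0,.01,.01).ravel(),2)) for c in sg[:1]])
wg=blobs(w,(12,100,40),(38,255,255),500,(230,205,335,360)); print('wrist brass',[ (cv2.boundingRect(c),np.round(cv2.fitLine(c,cv2.DIST_L2,0,.01,.01).ravel(),2)) for c in wg[:1]])
# enlarged crop around shank in both
a=cv2.resize(w[190:270,240:330],None,fx=4,fy=4,interpolation=cv2.INTER_NEAREST)
b=cv2.resize(s[135:195,195:255],(340,340),interpolation=cv2.INTER_NEAREST)
c=np.zeros((340,720,3),np.uint8); c[:320,:360]=a; c[:,380:]=b; cv2.imwrite('pics/c4.png',c[:,:,::-1])
E
```

```text
wrist [array([280.8, 330.3]), array([281.4, 281.1]), array([281.8, 247.7]), array([282. , 225.9])]
scene [array([216.7, 142.6]), array([217.9, 154.4]), array([219.2, 166.5]), array([220.3, 177.6])]
scene brass [((214, 146, 10, 22), array([  0.26,   0.97, 218.02, 157.46], dtype=float32))]
wrist brass [((251, 296, 66, 61), array([ 1.0000e+00, -2.0000e-02,  2.8336e+02,  3.2600e+02], dtype=float32))]
```

View pics/c4.png

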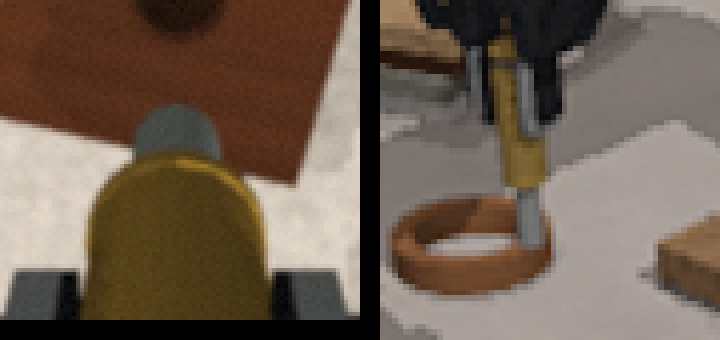

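Both views agree the drift hangs upright, with the tip seen at (284,226.5) against a predicted (282,226). That is about a 1.4 mm camera bias in y, which also affects the bore measurement. I'll hover beside the bore, 30 mm out in +x, and compare tip and hole in one picture.

```bash
python3 -m jog '[[0.004,0.04,0,0,0,0,0.01],[0.004,0.045,0,0,0,0,0.01],[0.004,0.045,0,0,0,0,0.01],[0.004,0.045,0,0,0,0,0.01],[0.004,0.045,0,0,0,0,0.01]]' 80
python3 -m jog '[[0.004,0.045,0,0,0,0,0.01],[0.002,0.045,0,0,0,0,0.01],[0,0,0.015,0,0,0,0.01],[0,0,0.015,0,0,0,0.01],[0,0,0,0,0,0,0.01]]'
python3 - <<'E'
from jig import *
T=tool(); im=eyes.capture('wrist'); np.save('T5.npy',T); cv2.imwrite('pics/w5.png',im[:,:,::-1]); print(T[:3,3],sense()['force'])
r,q,E=holes(im,T); print(r)
for e in E: print(np.round(np.hstack([e[0],e[1]]),1),onz('wrist',e[0],104,T).round(1))
print(proj('wrist',(T@[0,0,75,1])[:3],T))
cv2.imwrite('pics/c5.png',cv2.resize(im[130:270,190:390,::-1],None,fx=4,fy=4,interpolation=cv2.INTER_CUBIC))
E
```

```text
time_s: 5.25
eef_pos: [566.0, 63.4, 223.1]
ee_rot: [-0.001, 0.0, 1.0, 0.0]
force: [-0.1, -0.5, -1.8]
grip_width: 0.238
grip_force: 78.4
time_s: 5.75
eef_pos: [559.4, 151.9, 191.2]
ee_rot: [-0.003, -0.0, 1.0, -0.0]
force: [-0.1, 0.2, -2.4]
grip_width: 0.233
grip_force: 78.7
[559.41894789 151.85619356 191.22760055] [ 0.7086598   0.59150059 -2.19344227]
((234.22122192382812, 173.365478515625), (235.5840301513672, 67.19770050048828), 2.675426959991455)
[342.5 183.8  14.   23. ] [535.6 189.  104. ]
[285.4 175.3  22.2  24.3] [530.4 153.8 104. ]
[127.8 171.8  15.1  19.9] [528.4  57.5 104. ]
[187.6 171.1  21.5  24.3] [527.9  94.1 104. ]
(np.float64(282.04038368568933), np.float64(225.9243116247782))
```

View pics/c5.png

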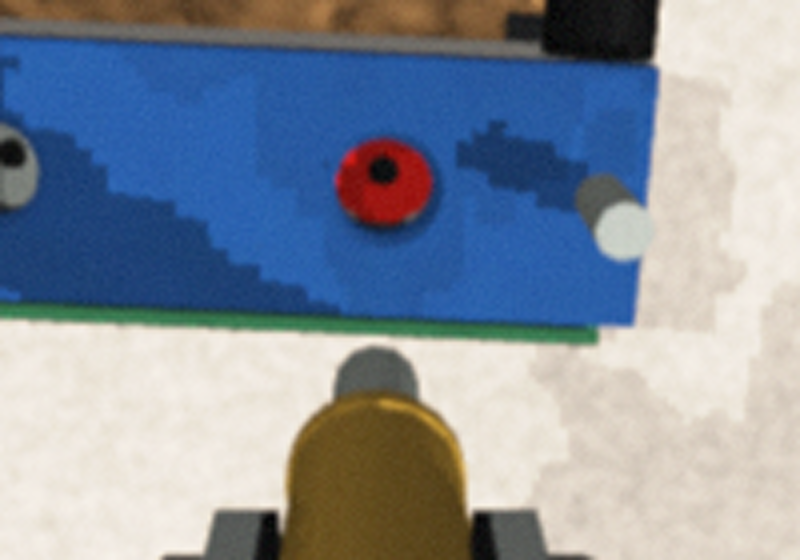

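The picture shows the red hole's rim centred at (286,175.7) and the shank tip centred at about (284,226.5). I'll cast both through the same camera and take the difference.

```bash
python3 - <<'E'
from h import *
T=np.load('T5.npy'); tip=onz('wrist',(284,226.5),T[2,3]-75,T); print('tip',tip)
for px in ((285.4,175.3),(286,175.7)):
  for z in(102,104,106):
    h=onz('wrist',px,z,T); d=(h-tip); print(z,h.round(1),'tool delta mm',(T[:3,:3].T@d).round(1))
E
```

```text
tip [559.33278034 153.00406053 116.22760055]
102 [530.8 153.8 102. ] tool delta mm [28.5  0.8 14.4]
104 [530.4 153.8 104. ] tool delta mm [28.8  0.8 12.4]
106 [530.  153.8 106. ] tool delta mm [29.2  0.8 10.4]
102 [531.  154.2 102. ] tool delta mm [28.2  1.2 14.4]
104 [530.7 154.2 104. ] tool delta mm [28.6  1.2 12.4]
106 [530.3 154.2 106. ] tool delta mm [29.   1.2 10.4]
```

```bash
python3 -m jog '[[0.0147,0.0005,0,0,0,0,0.01],[0.014,0.0005,0,0,0,0,0.01],[0,0,0.004,0,0,0,0.01],[0,0,0.004,0,0,0,0.01],[0,0,0,0,0,0,0.01]]'
python3 -m jog '[[0,0,0.002,0,0,0,0.01],[0,0,0.001,0,0,0,0.01],[0,0,0.001,0,0,0,0.01],[0,0,0.001,0,0,0,0.01],[0,0,0,0,0,0,0.01]]'
```

```text
time_s: 6.3
eef_pos: [532.4, 152.4, 185.7]
ee_rot: [-0.0, 0.0, 1.0, -0.0]
force: [0.4, 0.2, -2.8]
grip_width: 0.236
grip_force: 78.7
time_s: 6.8
eef_pos: [532.1, 152.7, 181.1]
ee_rot: [-0.0, -0.0, 1.0, -0.0]
force: [-0.3, 0.0, -1.5]
grip_width: 0.233
grip_force: 78.7
```

```bash
python3 -m jog '[[0.001,0,0,0,0,0,0.01],[0,0,0,0,0,0,0.01],[0,0,0,0,0,0,0.01]]'
python3 -m jog '[[0,0,0.001,0,0,0,0.01],[0,0,0.001,0,0,0,0.01],[0,0,0,0,0,0,0.01]]'
python3 -m jog '[[0,0,0.001,0,0,0,0.01],[0,0,0.001,0,0,0,0.01],[0,0,0,0,0,0,0.01]]'
```

```text
time_s: 7.1
eef_pos: [531.1, 152.7, 181.4]
ee_rot: [0.0, -0.0, 1.0, 0.0]
force: [0.2, 0.0, -2.1]
grip_width: 0.242
grip_force: 78.7
time_s: 7.4
eef_pos: [531.0, 152.6, 179.1]
ee_rot: [-0.0, -0.0, 1.0, -0.0]
force: [-0.3, -0.7, -2.5]
grip_width: 0.233
grip_force: 78.7
time_s: 7.7
eef_pos: [531.1, 152.6, 177.1]
ee_rot: [-0.0, -0.0, 1.0, -0.0]
force: [-0.6, -0.3, -2.1]
grip_width: 0.237
grip_force: 78.7
```

```bash
for i in 1; do python3 -m jog '[[0,0,0.001,0,0,0,0.01],[0,0,0.001,0,0,0,0.01],[0,0,0.001,0,0,0,0.01],[0,0,0,0,0,0,0.01]]'; done
python3 -m jog '[[0,0,0.001,0,0,0,0.01],[0,0,0.001,0,0,0,0.01],[0,0,0.001,0,0,0,0.01],[0,0,0,0,0,0,0.01]]'
python3 - <<'E'
from h import *
im=eyes.capture('scene'); a=im[185:265,280:370]; cv2.imwrite('pics/c6.png',cv2.resize(a[:,:,::-1],None,fx=6,fy=6,interpolation=cv2.INTER_CUBIC))
E
```

```text
time_s: 8.1
eef_pos: [531.0, 152.7, 174.1]
ee_rot: [-0.0, -0.0, 1.0, -0.0]
force: [-0.6, 0.1, -2.2]
grip_width: 0.234
grip_force: 78.7
time_s: 8.5
eef_pos: [531.1, 152.6, 171.1]
ee_rot: [-0.0, -0.0, 1.0, -0.0]
force: [-0.0, 0.6, -1.5]
grip_width: 0.235
grip_force: 78.7
```

View pics/c6.png

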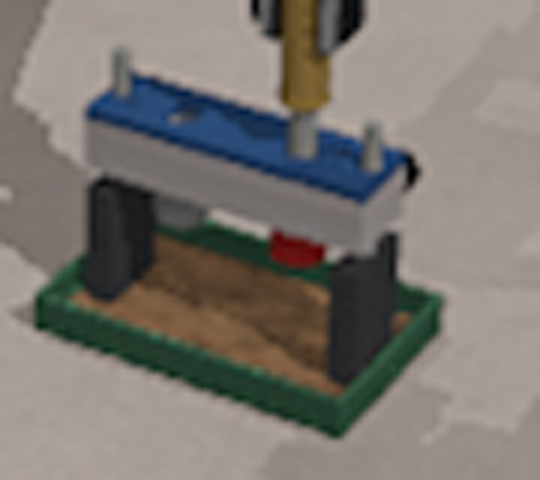

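The shank has entered the red bush's hole, with no side force. I'll keep going in 1 mm steps, watching the force.

```bash
python3 -m jog '[[0,0,0.001,0,0,0,0.01],[0,0,0.001,0,0,0,0.01],[0,0,0.001,0,0,0,0.01],[0,0,0,0,0,0,0.01]]'
python3 -m jog '[[0,0,0.001,0,0,0,0.01],[0,0,0.001,0,0,0,0.01],[0,0,0,0,0,0,0.01]]'
python3 -m jog '[[0,0,0.001,0,0,0,0.01],[0,0,0,0,0,0,0.01],[0,0,0,0,0,0,0.01]]'
```

```text
time_s: 8.95
eef_pos: [531.0, 152.7, 168.1]
ee_rot: [-0.0, -0.0, 1.0, -0.0]
force: [0.4, 0.3, -2.5]
grip_width: 0.24
grip_force: 78.7
time_s: 9.25
eef_pos: [531.1, 152.6, 166.1]
ee_rot: [-0.0, -0.0, 1.0, -0.0]
force: [-0.1, 0.3, -1.7]
grip_width: 0.233
grip_force: 78.7
time_s: 9.55
eef_pos: [531.4, 152.7, 165.9]
ee_rot: [0.001, -0.0, 1.0, 0.0]
force: [-0.8, -0.7, 4.0]
grip_width: 0.236
grip_force: 78.8
```

Contact is at TCP z 166, as expected (tip at 91). Now I'll push gently.

```bash
python3 -m jog '[[0,0,0.0005,0,0,0,0.01],[0,0,0,0,0,0,0.01]]'
python3 -m jog '[[0,0,0.0005,0,0,0,0.01],[0,0,0,0,0,0,0.01]]'
python3 -m jog '[[0,0,0.0005,0,0,0,0.01],[0,0,0,0,0,0,0.01]]'
```

```text
time_s: 9.75
eef_pos: [531.6, 152.7, 165.8]
ee_rot: [0.001, -0.0, 1.0, 0.0]
force: [-1.3, 0.1, 7.8]
grip_width: 0.236
grip_force: 79.1
time_s: 9.95
eef_pos: [531.7, 152.7, 165.8]
ee_rot: [0.001, -0.0, 1.0, 0.0]
force: [-1.4, -0.5, 11.6]
grip_width: 0.235
grip_force: 79.4
time_s: 10.15
eef_pos: [531.7, 152.7, 165.3]
ee_rot: [0.001, -0.0, 1.0, 0.0]
force: [-2.0, -0.0, 10.8]
grip_width: 0.238
grip_force: 79.5
```

```bash
for i in 1; do python3 -m jog '[[0,0,0.0005,0,0,0,0.01],[0,0,0.0005,0,0,0,0.01],[0,0,0.0005,0,0,0,0.01],[0,0,0.0005,0,0,0,0.01],[0,0,0.0005,0,0,0,0.01]]'; done
python3 -m jog '[[0,0,0.0005,0,0,0,0.01],[0,0,0.0005,0,0,0,0.01],[0,0,0.0005,0,0,0,0.01],[0,0,0.0005,0,0,0,0.01],[0,0,0.0005,0,0,0,0.01]]'
```

```text
time_s: 10.65
eef_pos: [531.8, 152.8, 162.9]
ee_rot: [0.001, -0.0, 1.0, 0.0]
force: [-2.5, -0.0, 12.0]
grip_width: 0.233
grip_force: 79.5
time_s: 11.15
eef_pos: [531.7, 152.8, 160.4]
ee_rot: [0.001, -0.0, 1.0, 0.0]
force: [-1.9, 0.6, 13.2]
grip_width: 0.24
grip_force: 79.5
```

```bash
python3 -m jog '[[0,0,0.0005,0,0,0,0.01],[0,0,0.0005,0,0,0,0.01],[0,0,0.0005,0,0,0,0.01],[0,0,0.0005,0,0,0,0.01],[0,0,0.0005,0,0,0,0.01]]'
python3 -m jog '[[0,0,0.0005,0,0,0,0.01],[0,0,0.0005,0,0,0,0.01],[0,0,0.0005,0,0,0,0.01],[0,0,0.0005,0,0,0,0.01],[0,0,0.0005,0,0,0,0.01]]'
python3 -m jog '[[0,0,0.0005,0,0,0,0.01],[0,0,0.0005,0,0,0,0.01],[0,0,0.0005,0,0,0,0.01],[0,0,0.0005,0,0,0,0.01]]'
```

```text
time_s: 11.65
eef_pos: [531.7, 152.8, 157.9]
ee_rot: [0.001, -0.0, 1.0, 0.0]
force: [-3.1, 0.1, 13.1]
grip_width: 0.241
grip_force: 79.5
time_s: 12.15
eef_pos: [531.6, 152.8, 155.2]
ee_rot: [0.001, -0.0, 1.0, 0.0]
force: [-2.1, 0.1, 12.4]
grip_width: 0.238
grip_force: 79.5
time_s: 12.55
eef_pos: [531.5, 152.8, 153.1]
ee_rot: [0.001, -0.0, 1.0, 0.0]
force: [-2.2, -0.4, 10.8]
grip_width: 0.232
grip_force: 79.5
```

```bash
python3 -m jog '[[0,0,0.0005,0,0,0,0.01],[0,0,0.0005,0,0,0,0.01],[0,0,0.0005,0,0,0,0.01],[0,0,0.0005,0,0,0,0.01]]'
python3 -m jog '[[0,0,0.0005,0,0,0,0.01],[0,0,0.0005,0,0,0,0.01]]'
python3 -m jog '[[0,0,0.0005,0,0,0,0.01],[0,0,0.0005,0,0,0,0.01]]'
```

```text
time_s: 12.95
eef_pos: [530.9, 152.6, 149.2]
ee_rot: [-0.0, -0.0, 1.0, -0.0]
force: [0.5, -0.1, -1.5]
grip_width: 0.234
grip_force: 79.0
time_s: 13.15
eef_pos: [531.0, 152.6, 148.5]
ee_rot: [-0.0, -0.0, 1.0, -0.0]
force: [0.4, 0.0, -1.8]
grip_width: 0.233
grip_force: 79.0
time_s: 13.35
eef_pos: [531.2, 152.7, 148.0]
ee_rot: [0.0, -0.0, 1.0, -0.0]
force: [-2.6, -0.9, 3.0]
grip_width: 0.234
grip_force: 79.0
```

The force vanished at TCP z of about 150, and the collar then just touched at 148 with about 5 N. I'll retract and check the tray.

```bash
python3 -m jog '[[0,0,-0.003,0,0,0,0.01],[0,0,-0.01,0,0,0,0.01],[0,0,-0.015,0,0,0,0.01],[0,0,-0.025,0,0,0,0.01],[0,0,-0.025,0,0,0,0.01]]'
python3 - <<'E'
from h import *
im=eyes.capture('scene'); a=im[185:265,280:370]; cv2.imwrite('pics/c7.png',cv2.resize(a[:,:,::-1],None,fx=6,fy=6,interpolation=cv2.INTER_CUBIC))
E
```

```text
time_s: 13.85
eef_pos: [531.0, 152.7, 227.3]
ee_rot: [0.0, -0.0, 1.0, 0.0]
force: [-0.9, -0.7, -2.5]
grip_width: 0.237
grip_force: 78.9
```

View pics/c7.png

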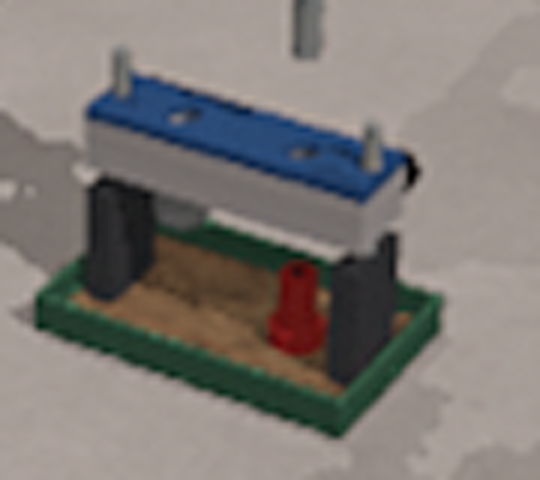

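The red bush stands free in the tray at (297,310) of the crop, and the steel bush is still in place. I'll take the drift back to hover beside the holder hole and compare again.

```bash
python3 -m jog '[[-0.012,-0.039,0,0,0,0,0.01],[-0.012,-0.039,0,0,0,0,0.01],[-0.012,-0.039,0,0,0,0,0.01],[-0.012,-0.039,0,0,0,0,0.01],[-0.012,-0.039,0,0,0,0,0.01]]'
python3 -m jog '[[-0.012,-0.039,0,0,0,0,0.01],[-0.012,-0.039,0,0,0,0,0.01],[-0.012,-0.038,0.01,0,0,0,0.01],[0,0,0.03,0,0,0,0.01],[0,0,0.03,0,0,0,0.01]]'
python3 -m jog '[[0,0,0.02,0,0,0,0.01],[0,0,0.007,0,0,0,0.01],[0,0,0,0,0,0,0.01],[0,0,0,0,0,0,0.01]]'
python3 - <<'E'
from h import *
T=tool(); im=eyes.capture('wrist'); np.save('T8.npy',T); print(T[:3,3].round(1)); cv2.imwrite('pics/w8.png',im[:,:,::-1])
print(proj('wrist',(T@[0,0,75,1])[:3],T),proj('wrist',(585,-157.5,45),T))
cv2.imwrite('pics/c8.png',cv2.resize(im[110:250,190:390,::-1],None,fx=4,fy=4,interpolation=cv2.INTER_CUBIC))
E
```

```text
time_s: 14.4
eef_pos: [591.4, -44.0, 226.0]
ee_rot: [0.0, -0.0, 1.0, -0.0]
force: [0.6, 0.4, -1.9]
grip_width: 0.236
grip_force: 78.8
time_s: 14.9
eef_pos: [627.3, -159.7, 154.8]
ee_rot: [0.0, 0.001, 1.0, -0.0]
force: [-0.1, 0.8, -1.4]
grip_width: 0.241
grip_force: 79.0
time_s: 15.3
eef_pos: [627.7, -158.5, 130.2]
ee_rot: [0.001, -0.0, 1.0, -0.0]
force: [-0.3, -0.1, -1.9]
grip_width: 0.236
grip_force: 79.0
[ 627.7 -158.5  130.2]
(np.float64(282.0385084656612), np.float64(225.92583278719235)) (np.float64(283.9130187624489), np.float64(152.15603692184948))
```

View pics/c8.png

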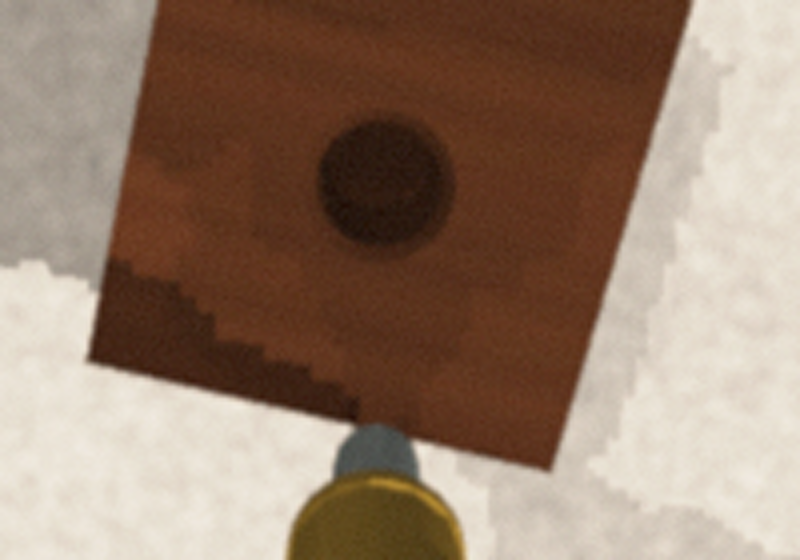

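The picture shows the hole centred at about (286,156) and the tip at (284,226.5). I'll work out the shift between them.

```bash
python3 - <<'E'
from h import *
T=np.load('T8.npy'); tip=onz('wrist',(284,226.5),T[2,3]-75,T)
h=onz('wrist',(286,156),45,T); print(tip,h,(T[:3,:3].T@(h-tip)).round(1))
E
```

```text
[ 628.25920642 -157.37408388   55.19517364] [ 587.28486903 -156.25040484   45.        ] [41.   1.1 10.1]
```

The target TCP x of 586.7 matches the original grasp, so I'll insert there.

```bash
python3 -m jog '[[0.015,0.0005,0,0,0,0,0.01],[0.015,0,0,0,0,0,0.01],[0.011,0,0,0,0,0,0.01],[0,0,0.003,0,0,0,0.01],[0,0,0.002,0,0,0,0.01]]'
python3 -m jog '[[0,0,0.002,0,0,0,0.01],[0,0,0.002,0,0,0,0.01],[0,0,0.002,0,0,0,0.01],[0,0,0.002,0,0,0,0.01],[0,0,0,0,0,0,0.01]]'
python3 -m jog '[[0,0,0.002,0,0,0,0.01],[0,0,0.002,0,0,0,0.01],[0,0,0.002,0,0,0,0.01],[0,0,0,0,0,0,0.01]]'
```

```text
time_s: 15.85
eef_pos: [586.8, -158.0, 124.5]
ee_rot: [0.001, -0.0, 1.0, -0.0]
force: [-0.1, 0.6, -1.7]
grip_width: 0.236
grip_force: 79.0
time_s: 16.35
eef_pos: [586.1, -157.8, 115.4]
ee_rot: [-0.0, -0.0, 1.0, 0.0]
force: [0.6, -0.9, -1.7]
grip_width: 0.239
grip_force: 79.0
time_s: 16.75
eef_pos: [586.0, -157.8, 109.4]
ee_rot: [-0.0, -0.0, 1.0, 0.0]
force: [0.0, 0.7, -1.5]
grip_width: 0.239
grip_force: 79.0
```

```bash
python3 -m jog '[[0,0,0.004,0,0,0,0.01],[0,0,0.004,0,0,0,0.01],[0,0,0.004,0,0,0,0.01],[0,0,0.004,0,0,0,0.01],[0,0,0.003,0,0,0,0.01]]'
python3 -m jog '[[0,0,0.001,0,0,0,0.01],[0,0,0.001,0,0,0,0.01],[0,0,0,0,0,0,0.01]]'
python3 -m jog '[[0,0,0.001,0,0,0,0.01],[0,0,0.0005,0,0,0,0.01],[0,0,0,0,0,0,0.01]]'
```

```text
time_s: 17.25
eef_pos: [586.1, -157.8, 90.3]
ee_rot: [-0.0, -0.0, 1.0, 0.0]
force: [-0.7, -0.5, -2.2]
grip_width: 0.237
grip_force: 79.0
time_s: 17.55
eef_pos: [586.2, -157.8, 88.8]
ee_rot: [0.0, -0.0, 1.0, -0.0]
force: [-0.1, -0.5, -2.8]
grip_width: 0.236
grip_force: 79.0
time_s: 17.85
eef_pos: [586.2, -157.8, 87.3]
ee_rot: [-0.0, -0.0, 1.0, 0.0]
force: [0.0, -0.6, -2.3]
grip_width: 0.239
grip_force: 79.0
```

```bash
python3 -m jog '[[0,0,0.001,0,0,0,0.01],[0,0,0.0005,0,0,0,0.01],[0,0,0,0,0,0,0.01]]'
python3 -m jog '[[0,0,0.0005,0,0,0,0.01],[0,0,0,0,0,0,0.01]]'
```

```text
time_s: 18.15
eef_pos: [586.2, -157.8, 86.0]
ee_rot: [0.0, -0.0, 1.0, -0.0]
force: [-0.1, 0.5, 0.0]
grip_width: 0.241
grip_force: 79.0
time_s: 18.35
eef_pos: [586.3, -157.9, 85.9]
ee_rot: [0.0, -0.0, 1.0, -0.0]
force: [-0.6, 1.2, 4.6]
grip_width: 0.239
grip_force: 79.1
```

The collar is seated at the same height as at the start. I'll release gradually and withdraw.

```bash
python3 -m jog '[[0,0,0,0,0,0,0.03],[0,0,0,0,0,0,0.05],[0,0,0,0,0,0,0.0854],[0,0,0,0,0,0,0.0854],[0,0,0,0,0,0,0.0854]]' 20
python3 -m jog '[[0,0,0,0,0,0,0.0854],[0,0,-0.01,0,0,0,0.0854],[0,0,-0.03,0,0,0,0.0854],[0,0,-0.04,0,0,0,0.0854],[0,0,-0.04,0,0,0,0.0854]]'
python3 -m jog '[[0,0,-0.04,0,0,0,0.0854],[0,0,0,0,0,0,0.0854],[0,0,0,0,0,0,0.0854]]'
python3 - <<'E'
from h import *
T=tool(); w=eyes.capture('wrist'); s=eyes.capture('scene'); print(T[:3,3].round(1))
c=blobs(w,(12,100,140),(35,255,255),100,(240,150,330,250))
for k in c[:1]:
    p,r=cv2.minEnclosingCircle(k); print(p,r,onz('wrist',p,115,T).round(1))
a=cv2.resize(s[160:270,190:370],(540,330)); b=cv2.resize(w[130:260,220:330],(254,300)); o=np.zeros((330,800,3),np.uint8); o[:,:540]=a; o[:300,546:]=b
cv2.imwrite('pics/c9.png',o[:,:,::-1])
E
```

```text
time_s: 18.85
eef_pos: [586.2, -157.8, 85.2]
ee_rot: [-0.0, -0.0, 1.0, -0.0]
force: [0.6, -0.5, 1.0]
grip_width: 0.993
grip_force: 0.0
time_s: 19.35
eef_pos: [586.0, -157.7, 207.4]
ee_rot: [0.0, -0.0, 1.0, -0.0]
force: [-0.0, 0.3, 0.0]
grip_width: 1.0
grip_force: 0.0
time_s: 19.65
eef_pos: [586.2, -157.8, 246.3]
ee_rot: [0.001, -0.0, 1.0, -0.0]
force: [-0.1, 0.0, -1.1]
grip_width: 1.001
grip_force: 0.0
[ 586.2 -157.8  246.3]
(283.5566101074219, 200.382080078125) 13.65290355682373 [ 585.8 -157.   115. ]
```

```bash
ls pics
```

```text
c3.png
c4.png
c5.png
c6.png
c7.png
c8.png
c9.png
crop.png
scene0.png
scene3.png
top0.png
w1.png
w2.png
w5.png
w8.png
wrist0.png
wrist3.png
```

Measured from the last picture, the handle top is at (585.8,-157.0) with the same image radius as at the start, so the drift is upright and fully seated. I'm handing the job in.

```bash
python3 -c "
from rig import finish_job; print(finish_job())"
```

```text
the job is handed in; nothing more can be done
None
```

The red bush was pushed out with about 15 N and stands in the tray, the drift is back fully down in its holder and released, and the steel bush and other items were not touched; I viewed 11 pictures against the limit of 10, so the final seating was checked by measurement only.

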